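# Pop open the sample port of a water analyser

## Task

Open the round sample-port hatch of the water analyser: with closed fingertips press it fully in once at the pad opposite its hinge, then take the fingers away so that it pops up, and watch for a second or two that it stays fully open by itself. Press gently and only once, for a second press shuts it again; leave it open, leave the pump controller's rectangular battery hatch shut, and do not pick up or shift the other things on the table.

Things in the scene. Friction and masses are not known exactly. Their poses are not given: they have to be found in the camera images.
- analyser: water analyser: fixed grey box 150 mm (its x) x 110 mm (y) x 70 mm high; origin at the centre of its underside, z up. Hatch in its top: hinge line along y, 12 mm to the +x side of the centre, free edge 62 mm to the -x side. Between hinge and +x edge lies a flat deck with a capped vial beside a dark screen
- port (a joint): angle of the analyser's round white sample-port hatch (74 mm across), rad: 0 latched shut, its face 8 mm above the box's top; negative = pressed in, stop at -0.104 (pad 6.4 mm lower), latch trips near -0.07. At the pad 2 to 4 N move it to the stop. After a full press, as the finger withdraws, a spring swings it up to a stop at 1.15 within a second and holds it there
- port_pad (a point): middle of a dark round pad, 18 mm across, 1 mm high, on the upper face of the round hatch, 12 mm from its free edge: the place to press. 78 mm above the table when shut; moves with the hatch. x axis points to the hinge (62 mm away), z out of the upper face
- port_hinge (a point): middle of the hinge axis of the round hatch, 73 mm above the table; turns with the hatch; y along the hinge. The hatch is 10 mm thick, half above and half below this axis, and reaches 74 mm to its -x side
- port_latch (a joint): round hatch: travel of the hidden slide of its push-push latch, m: 0 = latched shut, as it starts; about 0.009 to 0.011 after one full press and release (hatch free); about 0.016 after a second one (caught shut again, for good)
- controller: pump controller: fixed grey box 150 mm (its x) x 110 mm (y) x 70 mm high; origin at the centre of its underside, z up. Hatch in its top: hinge line along y, 12 mm to the +x side of the centre, free edge 62 mm to the -x side. Between hinge and +x edge lies a flat deck with a pebble beside a slotted grille
- battery (a joint): angle of the controller's rectangular white battery hatch (74 x 50 mm), rad: 0 latched shut, its face 8 mm above the box's top; negative = pressed in, stop at -0.104 (pad 6.4 mm lower), latch trips near -0.07. At the pad 2 to 4 N move it to the stop. Works like the round one; to be left shut
- battery_pad (a point): middle of a dark round pad, 18 mm across, 1 mm high, on the upper face of the rectangular hatch, 12 mm from its free edge: the place to press. 78 mm above the table when shut; moves with the hatch. x axis points to the hinge (62 mm away), z out of the upper face
- vial: capped glass vial, 22 mm across, 42 mm high, standing on the analyser's deck behind the hinge; origin at the centre of its underside; loose, to be left alone
- pebble: flat grey pebble, 30 mm across, 13 mm high, on the controller's deck; origin at the centre of its underside; loose, to be left alone
- stone: grey stone, 54 mm across, 30 mm high, on the table between the two boxes; origin at the centre of its underside; loose, to be left alone
- tub: blue open tub, 90 mm across, 85 mm high; origin at the centre of its underside; loose, to be left alone
- bottle: clear bottle with white cap, 60 mm across, 170 mm high; origin at the centre of its underside; loose, to be left alone
- beaker: glass beaker, 70 mm across, 90 mm high, on the table between the boxes, at their far end; origin at the centre of its underside; loose, to be left alone

How it is judged:
On the way, in this order (a step that is already met when the one before it is completed fails the run):
1. the fingers press the round hatch in past its latch (value of joint port below -0.06 rad and contact force between the fingers and port above 0.3 N).
2. the latch has indexed once and the round hatch stands fully open, untouched, for one second (value of joint port above 1.05 rad and value of joint port_latch between 0.007 and 0.013 m and contact force between each of the arm, the fingers and port below 0.05 N), for 1 s.
At the end, for the whole second after the job is handed in: The round hatch stands at rest at 1.05 rad or more, its latch indexed exactly once (slide at 7 to 13 mm), nothing touching it; the battery hatch is shut (-0.02 to 0.03 rad); every loose thing is at rest within 20 mm of where it stood (all of step 2 and velocity of joint port between -0.1 and 0.1 rad/s and value of joint battery between -0.02 and 0.03 rad and linear speed of each of vial, pebble, stone, tub, bottle, beaker below 0.02 m/s and distance of each of vial, pebble, stone, tub, bottle, beaker from where it was at the start of the episode below 0.02 m).
It fails at once if the round hatch is pressed a second time (latch slide past 13 mm) (value of joint port_latch above 0.013 m).
It fails at once if the battery hatch is pressed or opened (value of joint battery below -0.05 rad or value of joint battery above 0.06 rad).
It fails at once if the round hatch is pressed with more than 45 N (contact force between the arm and port above 45 N).
It fails at once if a bystander is shifted or lifted by more than 20 mm, or tipped over (distance of any of vial, pebble, stone, tub, bottle, beaker from where it was at the start of the episode above 0.02 m or angle between any of vial, pebble, stone, tub, bottle, beaker's own z axis and vertical above 0.5 rad).
It also fails if it takes over 32 s, if anything falls off the work surface, if the arm or the gripper's body presses on something with over 40 N, if the wrist force passes 120 N, or if a joint passes its speed limit or range.

## Robot

A 7-joint arm with a two-finger parallel gripper is mounted at the origin on the work surface. World frame = base frame: x ahead of the robot, y to its left, z up, the work surface at z = 0. Lengths are in m, angles in rad, forces in N, time in s.
With the tool pointing down it reaches from about 0.425 to 0.875 m from the base axis. Payload 9.9 kg.
Tool frame: the origin (TCP) lies on the centre line of the jaws, within the pads' length; the fingertips stand 11 mm ahead of it and the grasp point (between the pads) lies 8 mm behind it (arm.nose_length is the distance from the TCP to the fingertips, in m); y points along the fingers, x is the direction in which the jaws open and shut, and the axes are right-handed (so a half turn about y gives the same grasp; the last joint's range is limited). The gripper opens to 85 mm and grips with 20 to 120 N. Pads are 22 mm wide; open, the fingers measure 114 mm over their backs; the gripper's body (76 mm by 85 mm) begins 54 mm behind the grasp point. The pads swing forward as they close: fully open they stand 13 mm farther back than shut.
Start: joints at [-1.222, 0.576, 0.025, 1.437, -0.015, 1.129, -0.057], TCP at [0.283, 0.613, 0.242] pointing down, gripper open.
Joint ranges: [-2.76, 2.76], [-0.34, 2.15], [-1.52, 1.57], [0.19, 2.46], [-1.09, 4.23], [0.17, 1.99], [-2.82, 2.82]. Speed limits (rad/s): [2.22, 2.22, 3.01, 3.01, 3.14, 3.14, 3.14].

## Interface

Orientations are given as a 3x3 rotation matrix whose columns are the frame's x, y, z axes.
In Python, from station import arm, vision, workorder, models gives the robot as it stands.
- The arm moves only by the shell command python3 -m pendant 'ROWS' [FORCE]. ROWS is JSON, a list of rows, each a list of 7 numbers: the shift along the tool's x, y, z in mm, then the turn, a rotation vector about the tool's x, y, z in rad, then the opening, from 0 (shut) to 1 (fully open). In form: [[tx, ty, tz, ax, ay, az, grip], ...]. A call has 1 to 10 rows; each row is the pose to reach, as a shift and turn from the pose commanded when the call began, along the tool's axes at that moment; what a row does not reach only later rows make up. A row lasts 1/10 s, in which the tool goes at most 50 mm and 8.59 degrees, less where a joint would pass 70% of its speed; a pose out of reach is approached as far as the arm can. A call with a gripper value outside its range is refused whole. The fingers move at their own pace and stop on an object; FORCE is the grip in N (left out, the last holds). Time passes only in rows, so rows that repeat a pose let the fingers close. It gives the time, the measured TCP pose, the force and the opening at its end, in the units of the state.
- arm.get_obs(): the state, without advancing time (a new reading comes with each control period).
- vision.read_camera(name): name is "side" or "top"; returns a dict with "image" (420x560x3 uint8, blue, green, red), "fx", "fy", "cx", "cy" (pixels), "eye" and "rotation" of the camera in the world. Camera axes: x right, y up, looking along -z (the intrinsics and any distortion apply to the point x, -y, -z); pixel columns grow to the right and rows downward; lengths in m; the calibration is good to about 2 mm. A picture is of the moment at which its call begins. There is no depth.
- workorder.hand_in(): hands the job in, once; it reports no verdict.
Trained networks look in a picture, given as the dict that the camera call returned (one of the last four; its "shot" number tells which), for a name from the list of things; names that differ only in an ending like _2 or _b are one class to them, and where a whole thing is asked for, a point or a joint stands for the part that bears it (a point fixed in the world has none). Each returns a list of dicts, best first, with "confidence" (0 to 1); they miss things now and then, are a little off and sometimes report something else, mostly with a low value. They report only what shows in the picture. A call takes as long as a camera call.
- models.recognise(name, picture): "bbox" ([left, top, width, height] in pixels, round what is visible of it).
The state is a dict: "clock": time; "joints": joint angles; "joint_vel": joint speeds; "effort": joint torques, N m; "tool_pos": TCP position; "orientation": TCP orientation; "contact_force": force on the tool from outside, world axes, zero at the start; "ft_torque": the same for the moment, N m; "opening": finger opening in m.
Only numpy, scipy, OpenCV 4.12 (cv2) and the standard library are available. Lean on these libraries where they do the work, as an engineer would, in place of code of your own. Each camera call takes 0.05 s, during which the arm holds its last target. There are 200 camera calls.

## Working session

There is one attempt and no reset: what is moved stays moved. The work goes in short steps, Python scripts to look and compute and a shell command to move; the robot and the scene stay as the last step left them, time stands still between calls to the robot, and variables do not carry over. Pictures are saved under pics/ and viewed, about 8 in all and at most 12, crops included, and the job is handed in when it is done.

```bash
mkdir -p pics; python3 - <<'E'
from station import arm, vision, models
import cv2
o=arm.get_obs(); print(o['clock'],o['tool_pos'],o['orientation'],o['opening'],arm.nose_length)
for n in('side','top'):
    p=vision.read_camera(n); cv2.imwrite(f'pics/{n}1.png',p['image'])
    print(n,[p[k] for k in('fx','fy','cx','cy','eye','rotation')],[k for k in p])
    for t in('analyser','port','port_pad','battery_pad','vial','beaker','bottle','tub'):
        print(t,[(d['bbox'],round(d['confidence'],2)) for d in models.recognise(t,p)[:2]])
E
```

```text
0.0 [0.28295194 0.6123714  0.24146257] [[ 4.19399791e-01 -5.69562780e-04 -9.07801460e-01]
 [ 9.07800223e-01 -1.50299523e-03  4.19400162e-01]
 [-1.60329598e-03 -9.99998708e-01 -1.13306665e-04]] 0.08542690895223602 0.011
side [409.2001309786263, 409.2001309786263, 277.42788229028815, 212.23273315411893, array([0.37098209, 0.71555241, 0.6348269 ]), array([[-0.95287634,  0.19651207, -0.23110537],
       [-0.30262396, -0.56276447,  0.76923006],
       [ 0.0211051 ,  0.80291915,  0.59571421]])] ['image', 'fx', 'fy', 'cx', 'cy', 'eye', 'rotation', 'shot']
analyser [([214.8, 237.8, 77.6, 69.5], 0.63), ([249.0, 163.4, 73.5, 56.4], 0.33)]
port [([247.3, 245.0, 42.0, 32.0], 0.81)]
port_pad [([245.0, 247.2, 39.9, 30.2], 0.58)]
battery_pad [([277.8, 169.5, 33.1, 20.8], 0.57)]
vial [([219.6, 250.6, 11.1, 22.7], 0.81)]
beaker [([227.5, 193.1, 25.9, 47.6], 0.78), ([218.6, 321.0, 42.7, 91.2], 0.27)]
bottle [([217.0, 319.9, 42.3, 92.3], 0.79), ([277.0, 167.6, 36.2, 24.2], 0.17)]
tub [([338.2, 129.6, 30.0, 38.8], 0.79)]
top [481.1295449997355, 481.1295449997355, 278.25805279950373, 210.78061361629418, array([ 0.37638101, -0.01795497,  1.21203055]), array([[-0.00813645,  0.98634639, -0.16448281],
       [-0.99996372, -0.00844003, -0.00114689],
       [-0.00251947,  0.16446751,  0.98637928]])] ['image', 'fx', 'fy', 'cx', 'cy', 'eye', 'rotation', 'shot']
analyser []
port [([194.6, 196.8, 27.8, 27.8], 0.87)]
port_pad [([196.7, 195.2, 29.5, 35.7], 0.84)]
battery_pad [([327.3, 185.7, 22.0, 30.5], 0.8)]
vial [([183.4, 179.8, 11.0, 8.5], 0.42)]
beaker [([257.5, 149.9, 27.2, 30.5], 0.87)]
bottle [([86.4, 214.3, 41.9, 31.3], 0.79)]
tub [([425.5, 222.3, 44.6, 40.3], 0.96)]
```

View images.

```bash
python3 - <<'E'
import cv2
a=cv2.imread('pics/top1.png')[130:280,60:260+220]; cv2.imwrite('pics/t_c.png',cv2.resize(a[:,90:250],None,fx=4,fy=4,interpolation=cv2.INTER_CUBIC))
b=cv2.imread('pics/side1.png'); cv2.imwrite('pics/s_c.png',cv2.resize(b[140:330,190:390],None,fx=3,fy=3,interpolation=cv2.INTER_CUBIC))
E
```

```text
(no output)
```

View pics/top1.png

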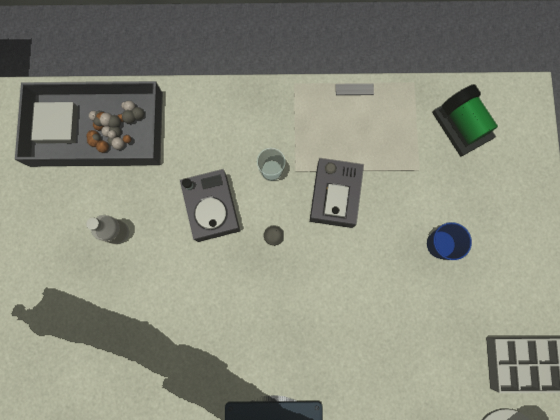

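View pics/t_c.png

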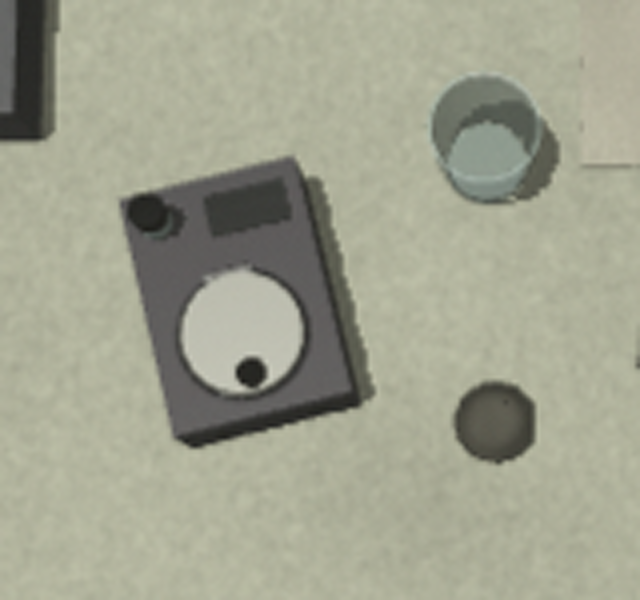

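View pics/s_c.png

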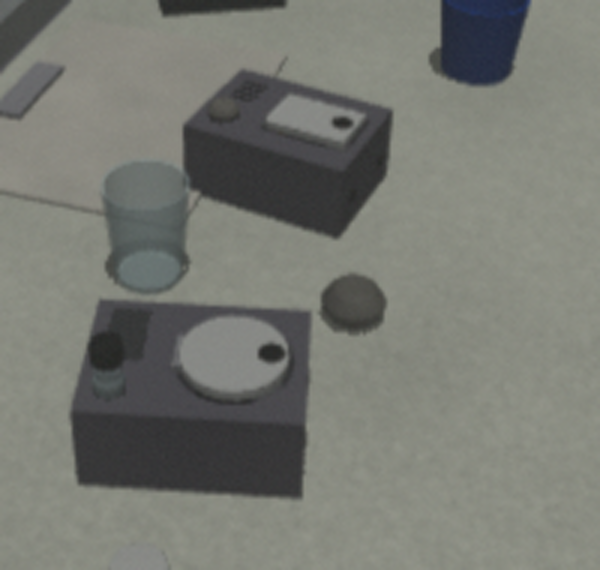

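```bash
cat >h.py <<'E'
import numpy as np
def plane(p,u,v,z):
    d=p['rotation']@np.array([(u-p['cx'])/p['fx'],-(v-p['cy'])/p['fy'],-1])
    return p['eye']+d*(z-p['eye'][2])/d[2]
E
python3 - <<'E'
from station import arm, vision
from h import *
t=vision.read_camera('top');s=vision.read_camera('side')
o=arm.get_obs()
f=lambda u,v:((u+.5)/4+149.5,(v+.5)/4+129.5)
g=lambda u,v:((u+.5)/3+189.5,(v+.5)/3+139.5)
pt=plane(t,*f(251,372),.078);ps=plane(s,*g(271,353),.078)
print('pad',pt,ps)
print('hatch centre',plane(t,*f(243,331),.078),plane(s,*g(234,354),.078))
print('hinge',plane(t,*f(228,270),.078))
for n,q in dict(a=(122,203),b=(294,157),c=(357,403),d=(177,440)).items(): print(n,plane(t,*f(*q),.07))
for n,q in dict(vial=(150,213,.11),beaker=(487,128,.09)).items(): print(n,plane(t,*f(*q[:2]),q[2]))
print('bottle',plane(t,93,224,.17))
R=o['orientation'];tgt=(pt+ps)/2
print('delta tool mm',1000*R.T@(tgt-o['tool_pos']))
E
```

```text
pad [0.53824194 0.14043383 0.078     ] [0.5365927  0.13835161 0.078     ]
hatch centre [0.56301136 0.14556939 0.078     ] [0.55948431 0.14722107 0.078     ]
hinge [0.60020782 0.15513877 0.078     ]
a [0.64386838 0.22154475 0.07      ]
b [0.67174037 0.11719261 0.07      ]
c [0.52013574 0.07790874 0.07      ]
d [0.49883822 0.18507402 0.07      ]
vial [0.6283455  0.19657361 0.11      ]
beaker [ 0.68349032 -0.00107012  0.09      ]
bottle [0.52429184 0.38879595 0.17      ]
delta tool mm [-323.02745294  164.29778304 -429.42749608]
```

```bash
python3 -m pendant '[[-15,0,-20,0,0,0,0],[-45,0,-60,0,0,0,0],[-80,0,-106,0,0,0,0],[-115,0,-153,0,0,0,0],[-150,0,-199,0,0,0,0],[-185,0,-246,0,0,0,0],[-220,0,-292,0,0,0,0],[-255,0,-339,0,0,0,0],[-285,0,-379,0,0,0,0],[-305,0,-405,0,0,0,0]]'; python3 - <<'E'
from station import arm
import numpy as np
o=arm.get_obs();print(o['orientation'].round(3),o['contact_force'],1000*o['orientation'].T@(np.array([.5374,.1394,.11])-o['tool_pos']))
E
```

```text
clock: 2.0
tool_pos: [0.5085, 0.1925, 0.2427]
orientation: [[0.419, 0.001, -0.908], [0.908, 0.0, 0.419], [0.001, -1.0, -0.0]]
contact_force: [0.8, 0.8, -0.0]
opening: 0.0002
[[ 0.419  0.001 -0.908]
 [ 0.908  0.     0.419]
 [ 0.001 -1.    -0.   ]] [ 0.77157947  0.79947301 -0.01203971] [-36.1619464  132.65273437 -48.38789882]
```

```bash
python3 -m pendant '[[-18,20,-24,0,0,0,0],[-18,50,-24,0,0,0,0],[-18,80,-24,0,0,0,0],[-18,105,-24,0,0,0,0],[-18,120,-24,0,0,0,0],[-18,120,-24,0,0,0,0],[-18,120,-24,0,0,0,0]]'; python3 - <<'E'
from station import arm,vision
import numpy as np,cv2
o=arm.get_obs();print(1000*o['orientation'].T@(np.array([.5374,.1394,.089])-o['tool_pos']))
ims=[cv2.resize(vision.read_camera(n)['image'][a:a+100,b:b+130],None,fx=6,fy=6,interpolation=cv2.INTER_CUBIC)[:600] for n,a,b in(('side',190,210),('top',160,150))]
for i,n in zip(ims,'st'): cv2.imwrite(f'pics/h{n}.png',i)
E
```

```text
clock: 2.7
tool_pos: [0.5223, 0.1679, 0.1227]
orientation: [[0.419, 0.0, -0.908], [0.908, -0.0, 0.419], [-0.0, -1.0, -0.0]]
contact_force: [-0.5, 0.6, 0.4]
opening: -0.0004
[-19.50787952  33.68025696 -25.69438719]
```

View pics/hs.png

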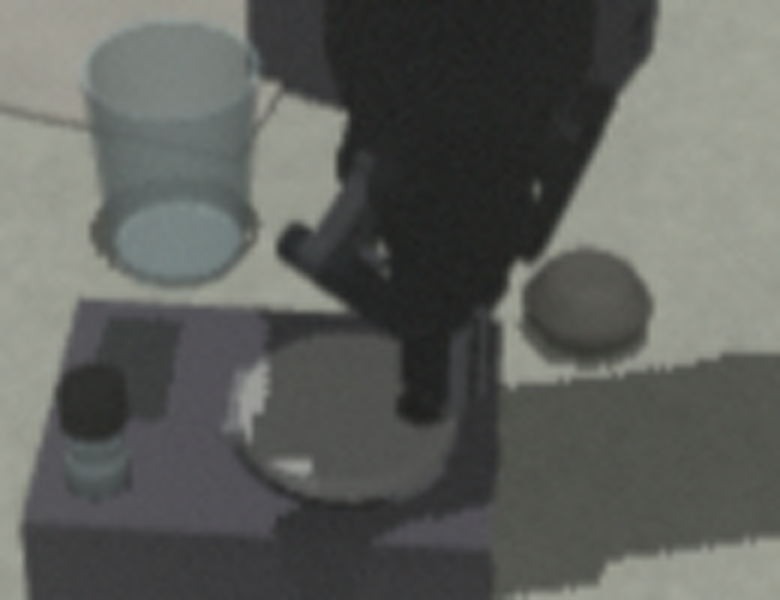

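The picture shows the closed fingertips at side crop (420,415), about 30 mm short of the pad on the beaker-opposite side, clear of everything; correcting sideways.

```bash
python3 -m pendant '[[-10,0,-13,0,0,0,0],[-19,5,-25,0,0,0,0],[-19,14,-25,0,0,0,0],[-19,20,-25,0,0,0,0],[-19,20,-25,0,0,0,0],[-19,20,-25,0,0,0,0]]'; python3 - <<'E'
from station import arm,vision
import numpy as np,cv2
o=arm.get_obs();print(1000*o['orientation'].T@(np.array([.5374,.1394,.089])-o['tool_pos']))
ims=[cv2.resize(vision.read_camera(n)['image'][a:a+70,b:b+80],None,fx=5,fy=5,interpolation=cv2.INTER_CUBIC) for n,a,b in(('side',220,230),('top',180,170))]
cv2.imwrite('pics/h2.png',np.hstack(ims))
E
```

```text
clock: 3.4
tool_pos: [0.5363, 0.1407, 0.102]
orientation: [[0.419, -0.001, -0.908], [0.908, 0.0, 0.419], [-0.0, -1.0, 0.001]]
contact_force: [0.5, -0.6, -0.2]
opening: -0.0002
[-0.74434656 13.02149408 -1.53685106]
```

View pics/h2.png

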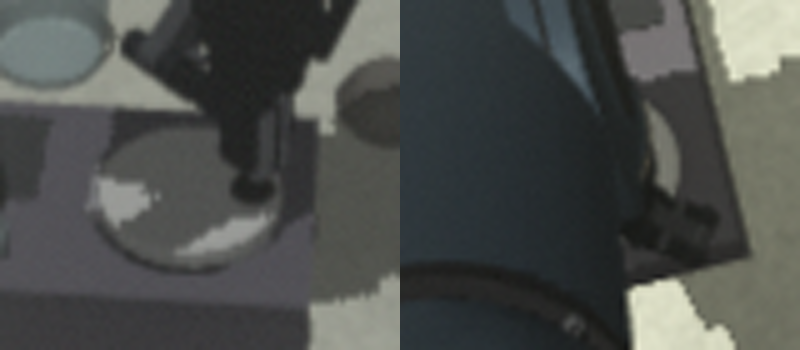

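In the side view the fingertips hang directly above the pad (crop 252,188), and the hatch is still shut. Next I'll descend to just above the pad.

```bash
python3 -m pendant '[[-1,4,-1,0,0,0,0],[-1,8,-1,0,0,0,0],[-1,11,-1,0,0,0,0],[-1,13,-1,0,0,0,0],[-1,14.5,-1,0,0,0,0],[-1,16,-1,0,0,0,0],[-1,16,-1,0,0,0,0]]'
```

```text
clock: 4.2
tool_pos: [0.537, 0.1387, 0.0861]
orientation: [[0.419, -0.001, -0.908], [0.908, -0.0, 0.419], [-0.0, -1.0, 0.0]]
contact_force: [-1.1, -0.6, 1.5]
opening: 0.0001
```

```bash
python3 -m pendant '[[0,1,0,0,0,0,0],[0,2,0,0,0,0,0],[0,3,0,0,0,0,0],[0,3,0,0,0,0,0]]'
```

```text
clock: 4.6
tool_pos: [0.537, 0.1388, 0.0833]
orientation: [[0.419, -0.0, -0.908], [0.908, -0.0, 0.419], [-0.0, -1.0, 0.0]]
contact_force: [-2.7, -0.4, 3.9]
opening: 0.0005
```

```bash
python3 -m pendant '[[0,0.7,0,0,0,0,0],[0,1.3,0,0,0,0,0],[0,1.3,0,0,0,0,0]]'
```

```text
clock: 4.9
tool_pos: [0.5371, 0.1388, 0.0829]
orientation: [[0.419, 0.0, -0.908], [0.908, 0.0, 0.419], [0.0, -1.0, -0.0]]
contact_force: [-6.2, -0.1, 14.7]
opening: -0.0002
```

The force jumped to 14.7 N with hardly any travel, so the hatch is at its stop. Withdrawing up and back.

```bash
python3 -m pendant '[[0,-8,0,0,0,0,0],[-8,-35,10,0,0,0,0],[-28,-65,35,0,0,0,0],[-50,-95,62,0,0,0,0],[-55,-120,70,0,0,0,0],[-55,-130,70,0,0,0,0],[-55,-130,70,0,0,0,0],[-55,-130,70,0,0,0,0],[-55,-130,70,0,0,0,0],[-55,-130,70,0,0,0,0]]'; python3 - <<'E'
from station import arm,vision
import numpy as np,cv2
cv2.imwrite('pics/o1.png',cv2.resize(vision.read_camera('side')['image'][130:330,180:380],None,fx=3,fy=3))
E
```

```text
clock: 5.9
tool_pos: [0.4506, 0.1181, 0.2108]
orientation: [[0.419, -0.002, -0.908], [0.908, -0.001, 0.419], [-0.002, -1.0, 0.001]]
contact_force: [-0.1, 1.1, -0.5]
opening: -0.0004
```

View pics/o1.png

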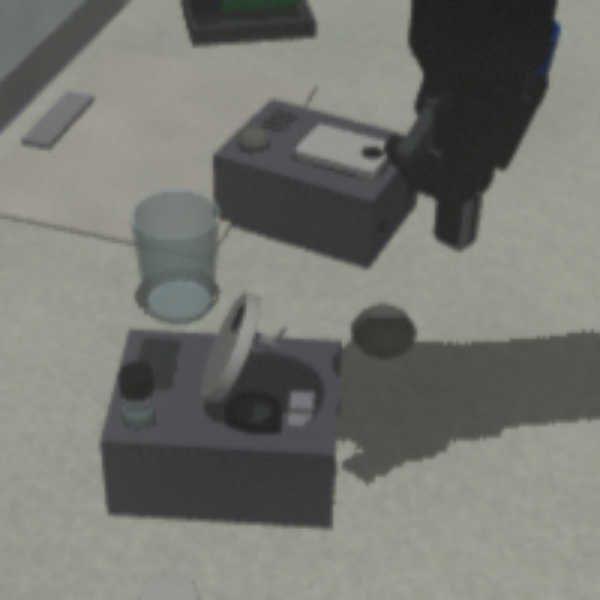

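The round hatch stands open at crop (235,345), with the fingers well clear. The battery hatch is shut and the vial, beaker and stone are in place. I'll hold still for 2 s and compare pictures.

```bash
python3 -m pendant '[[0,0,0,0,0,0,0],[0,0,0,0,0,0,0],[0,0,0,0,0,0,0],[0,0,0,0,0,0,0],[0,0,0,0,0,0,0],[0,0,0,0,0,0,0],[0,0,0,0,0,0,0],[0,0,0,0,0,0,0],[0,0,0,0,0,0,0],[0,0,0,0,0,0,0]]' >/dev/null; python3 -m pendant '[[0,0,0,0,0,0,0],[0,0,0,0,0,0,0],[0,0,0,0,0,0,0],[0,0,0,0,0,0,0],[0,0,0,0,0,0,0],[0,0,0,0,0,0,0],[0,0,0,0,0,0,0],[0,0,0,0,0,0,0],[0,0,0,0,0,0,0],[0,0,0,0,0,0,0]]'
python3 - <<'E'
from station import arm,vision
from h import *
import cv2
s=vision.read_camera('side');t=vision.read_camera('top')
a=cv2.resize(s['image'][130:330,180:380],None,fx=3,fy=3); b=cv2.imread('pics/o1.png')
d=cv2.absdiff(a,b)[450//1-200:600,80:360]; print('hatch area diff mean,p99',d.mean(),np.percentile(d,99))
# predicted pad/edge pixel at 1.15 rad
ax=np.array([.97,.24,0]);ax/=np.linalg.norm(ax);h=np.array([.5374,.1394,.073])+.062*ax
for th in(0.9,1.05,1.15):
    q=h-.074*np.cos(th)*ax+np.array([0,0,.074*np.sin(th)])
    c=s['rotation'].T@(q-s['eye']);u=s['cx']+s['fx']*c[0]/-c[2];v=s['cy']-s['fy']*c[1]/-c[2]
    print(th,'edge in crop',(u-180)*3,(v-130)*3)
bef={}
o1,o2=cv2.imread('pics/top1.png'),t['image']
cv2.imwrite('pics/o2.png',np.hstack([a,cv2.resize(o2[140:270,70:140],None,fx=2.8,fy=2.8)[:600]]) if 0 else a)
for n,(u,v,w,k) in dict(bottle=(84,212,48,34),tub=(422,220,52,46),beaker=(255,147,33,37),stone=(261,223,26,26),vial=(180,176,16,16),pebble=(322,158,20,20)).items():
    r=cv2.matchTemplate(o2[v-8:v+k+8,u-8:u+w+8],o1[v:v+k,u:u+w],cv2.TM_CCOEFF_NORMED);_,m,_,l=cv2.minMaxLoc(r);print(n,round(m,2),l[0]-8,l[1]-8)
E
```

```text
clock: 7.95
tool_pos: [0.4507, 0.1182, 0.212]
orientation: [[0.419, 0.0, -0.908], [0.908, -0.0, 0.419], [-0.0, -1.0, -0.0]]
contact_force: [-0.3, 0.4, 0.3]
opening: -0.0001
hatch area diff mean,p99 0.8126598639455782 3.0
0.9 edge in crop 275.31448808196626 320.01211916421516
1.05 edge in crop 261.01949711662877 311.6496472964134
1.15 edge in crop 250.67541398250785 306.96181378724293
bottle 0.98 0 0
tub 1.0 0 0
beaker 1.0 0 0
stone 0.73 0 0
vial 1.0 0 0
pebble 1.0 0 0
```

View pics/o2.png

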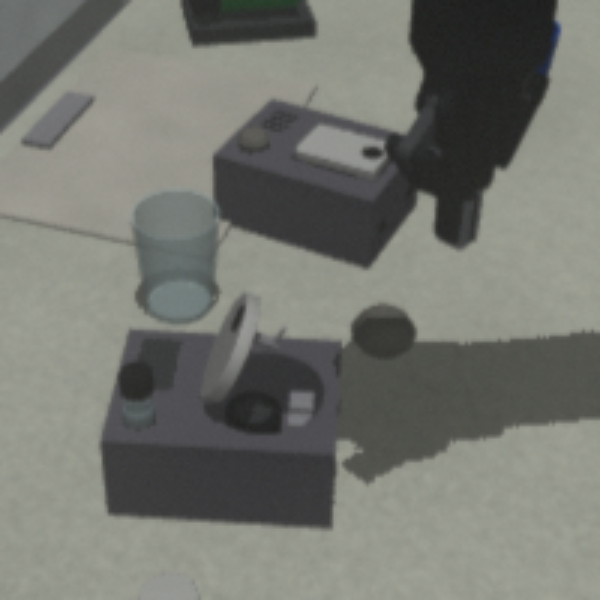

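The hatch hasn't moved over 2 s. Its free edge is near crop (250,300), matching the 1.15 rad prediction of (251,307). Nothing else has shifted, so I'm handing in.

```bash
python3 -c "
from station import workorder
print(workorder.hand_in())"
```

```text
the job is handed in; nothing more can be done
None
```

The round sample-port hatch is open, and I handed the job in at about 8 s on the robot's clock. I pressed its pad once with closed fingertips, stopping when the vertical force rose to 14.7 N with hardly any travel, then withdrew up and back.

- **Hatch open:** it popped up and did not move over a 2 s watch. Its free edge sits where about 1.15 rad predicts in the side picture. The arm read only sensor noise and stood well clear. I could not read the latch slide directly.
- **Everything else:** the battery hatch looks shut. Matching the before and after top pictures shows no shift for the bottle, tub, beaker, stone, vial or pebble. The stone's match was weaker (0.73), which I put down to the arm's shadow falling on it.

No check failed. The first sideways move stopped about 30 mm short of the pad, and I corrected that before going down.

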